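Unpack a bottle from a tilted partitioned carton

TASK

Take the white wide-neck bottle out of its compartment in the tilted, partitioned carton and stand it upright in the white tray, inside its rim. Set it down, do not drop it, and leave the other things in the carton where they are.

Things in the scene. Friction and masses are not known exactly. Their poses are not given: they have to be found in the camera images.
- bottle: white plastic wide-neck bottle, 47 mm diameter, 88 mm high, under 60 g; grip its body. Origin at the centre of its underside, z along its axis to the mouth. Starts in one of the two front compartments (nearer the robot), standing on the sloping floor, so its axis leans about 24 degrees towards the robot; its mouth is 17 mm below the rim.
- carton: cardboard carton, 2 x 2 compartments, fixed on a metal stand, tilted 24 degrees, mouth up and towards the robot. 144 (x) x 232 (y) x 109 mm (z, the way things come straight out); flaps add 5 mm per side. Walls, floor, rim-high dividers 4 mm. Compartments 66 (x) x 110 mm (y), centres at x = -35 (front row) or +35, y = -57 or +57 mm. Origin: centre of underside (140 mm up); x away from robot.
- tray: white shallow rectangular tray, fixed on the worktop, 136 x 264 mm, rim 23 mm high, floor 2 mm above the worktop. Flat floor reaches 59 mm from the centre along x and 122 mm along y. Origin at the centre of its underside, y along its long side, z up.
- beaker: clear glass beaker, 52 mm wide, 85 mm high, in the other front compartment of the carton; to be left there. Origin at the centre of its underside.
- amber_vial: amber vial with black cap, 33 mm diameter, 60 mm high, in a rear compartment of the carton; to be left there. Origin at the centre of its underside.
- filter_holder: round blue filter holder, 56 mm diameter, 40 mm high, in the other rear compartment of the carton; to be left there. Origin at the centre of its underside.

How it is judged:
By the outcome, as a careful person would: the job done as asked, in the order asked, and still so for the second after the job is handed in, with the robot touching nothing.
It also fails if it takes over 40 s, if anything falls off the work surface, if the arm or the gripper's body presses on something with over 40 N, if the wrist force passes 120 N, or if a joint passes its speed limit or range.

ROBOT

A 6-joint arm with a two-finger parallel gripper is mounted at the origin on a cart in front of the work surface, level with it; the furniture and walls round the work are solid. World frame = base frame: x ahead of the robot, y to its left, z up, the work surface at z = 0. Lengths are in m, angles in rad, forces in N, time in s.
With the tool pointing down it reaches from about 0.375 to 0.9 m from the base axis. Payload 3.1 kg.
Tool frame: the origin (TCP) lies between the finger pads; the fingertips stand manip.finger_overhang ahead of it and the grasp point (between the pads) lies 5 mm behind it (manip.finger_overhang is the distance from the TCP to the fingertips, in m); z points along the fingers, y is the line along which they close (so a half turn about z gives the same grasp; the last joint's range is limited). The gripper opens to 85 mm and grips with 20 to 120 N. Pads are 22 mm wide; open, the fingers measure 114 mm over their backs; the gripper's body (76 mm by 85 mm) begins 54 mm behind the grasp point. The pads swing forward as they close: fully open they stand 13 mm farther back than shut.
Start: joints at [-1.373, 0.527, 1.433, -0, 1.181, -0.178], TCP at [0.229, -0.581, 0.222] pointing down, gripper open.
Joint ranges: [-3.08, 3.08], [-0.75, 2.2], [0.22, 2.44], [-1.43, 4.57], [0, 2.65], [-2.85, 2.85]. Speed limits (rad/s): [2.79, 2.79, 3.14, 3.14, 3.14, 3.14].

INTERFACE

Orientations are given as a unit quaternion [x, y, z, w].
In Python, from station import manip gives the robot as it stands.
- The arm moves only by the tool drive_tool, never from a script. Its argument "plan" is a list of rows, each a list of 7 numbers: the shift along the tool's x, y, z in m, then the turn, a rotation vector about the tool's x, y, z in degrees, then the opening, from -1 (shut) to 1 (fully open). In form: [[x, y, z, wx, wy, wz, gripper], ...]. A call has 1 to 10 rows; each row shifts and turns the commanded pose from where the row before left it, along the tool's axes as they then stand; what a row does not reach is not made up. A row lasts 1/10 s, in which the tool goes at most 50 mm and 8.59 degrees, less where a joint would pass 70% of its speed; a pose out of reach is approached as far as the arm can. A call is refused whole if a number of a shift passes 0.05 or a number of a turn 8.59, either way. A call with a gripper value outside its range is refused whole. The fingers move at their own pace and stop on an object; "newtons" is the grip in N (left out, the last holds). Time passes only in rows, so rows that do not move let the fingers close. It gives the time, the measured TCP pose, the force, the opening and the grip force at its end, in the units of the state.
- manip.sense(): the state, without advancing time (a new reading comes with each control period).
- manip.snapshot(name): name is "side" or "top" or "wrist"; returns a dict with "image" (400x640x3 uint8, red, green, blue), "z_map" (400x640 float32, m along the optical axis (not along the pixel's ray), 0 where there is no reading), "fov_y" (degrees; the focal length in pixels is half the picture's height over the tangent of half this angle, whatever the lens; pixels are square), "cx", "cy" (the principal point, pixels), "k1" (the pictures are not rectified: a ray, as slopes to the right and down, at radius r is drawn at 1 + k1 r^2 times it, then the intrinsics apply), "extrinsics" (4x4, takes a point from camera to world coordinates); the wrist camera has in their place "mount" (4x4, takes a point from camera to tool coordinates, whose origin is the TCP and whose axes are the flange's). Camera axes: x right, y up, looking along -z (the intrinsics and any distortion apply to the point x, -y, -z); pixel columns grow to the right and rows downward; lengths in m; the calibration is good to about 2 mm. A picture is of the moment at which its call begins: read the wrist's pose just before it.
- manip.sign_off(): hands the job in; it is judged then, once.
The state is a dict: "t": time; "q": joint angles; "qd": joint speeds; "tau": joint torques, N m; "tcp_pos": TCP position; "tool_rot": TCP orientation; "force": force on the tool from outside, world axes, zero at the start; "ft_torque": the same for the moment, N m; "finger_gap": opening from 0.0 (shut) to 1.0 (fully open); "gripper_force": force on a finger pad.
Only numpy, scipy, OpenCV 4.12 (cv2) and the standard library are available. Lean on these libraries where they do the work, as an engineer would, in place of code of your own. Each camera call takes 0.05 s, during which the arm holds its last target. There are 200 camera calls.

## Working session

There is one attempt and no reset: what is moved stays moved. The work goes in short steps, Python scripts to look and compute and a tool call to move; the robot and the scene stay as the last step left them, time stands still between calls to the robot, and variables do not carry over. Pictures are saved under pics/ and viewed, at most 10 in all, crops included, and the job is handed in when it is done.

Besides the shell and the picture viewer there is one more tool, called after "Call:" by a JSON object that holds its "fn" and its "kwargs", one argument or row to a line. drive_tool: Moves the arm, as the interface text tells. Its arguments: {"type":"object","properties":{"plan":{"type":"array"},"newtons":{"type":"number"}},"required":["plan"]}

```bash
mkdir -p pics
cat > h.py <<'E'
import numpy as np, cv2
from station import manip
from scipy.spatial.transform import Rotation as R
def cloud(s, T=None):
    """HxWx3 world points from z_map"""
    T = s["extrinsics"] if T is None else T
    T=np.array(T); h,w=s["z_map"].shape
    f=h/2/np.tan(np.radians(s["fov_y"])/2)
    K=np.array([[f,0,s["cx"]],[0,f,s["cy"]],[0,0,1.]])
    u,v=np.meshgrid(np.arange(w,dtype=float),np.arange(h,dtype=float))
    xd=(u-s["cx"])/f; yd=(v-s["cy"])/f; x,y=xd.copy(),yd.copy()
    for _ in range(30):
        r=1+s["k1"]*(x*x+y*y); x,y=xd/r,yd/r
    z=s["z_map"]; P=np.stack([x*z,-y*z,-z],-1)
    P=P@T[:3,:3].T+T[:3,3]; P[z<=0]=np.nan
    return P
def tool(st):
    T=np.eye(4); T[:3,:3]=R.from_quat(st["tool_rot"]).as_matrix(); T[:3,3]=st["tcp_pos"]; return T
def save(s,n): cv2.imwrite("pics/"+n,s["image"][...,::-1])
E
python3 - <<'E'
from h import *
st=manip.sense(); print(st, manip.finger_overhang); print(tool(st).round(3))
for n in("top","side"):
    s=manip.snapshot(n); save(s,n+"0.png"); np.savez(n+"0.npz",P=cloud(s),I=s["image"]); print(n,s["fov_y"],s["k1"],np.array(s["extrinsics"]).round(3))
a=cv2.imread("pics/top0.png");b=cv2.imread("pics/side0.png")
E
```

```text
{'t': 0.0, 'q': array([-1.37351204e+00,  5.28434162e-01,  1.43393473e+00,  8.37100426e-06,
        1.18137029e+00, -1.78473837e-01]), 'qd': array([ 1.29014929e-03, -8.50009203e-04,  5.98796135e-05,  3.42340271e-03,
        1.64227418e-04,  5.17399898e-05]), 'tau': array([-1.20465643e-04, -4.42345154e+01, -1.78026974e+01, -1.03964023e-04,
        8.41352827e-03, -5.37600002e-06]), 'tcp_pos': array([ 0.22925797, -0.58063512,  0.22084298]), 'tool_rot': array([ 9.82402316e-01,  1.86774031e-01, -6.22391119e-06, -1.07325416e-03]), 'force': array([-0.79648999, -0.03569221,  0.21166595]), 'ft_torque': array([-0.01371239, -0.04077197, -0.00459202]), 'gripper_force': 0.0, 'finger_gap': 1.000559237863037} 0.014
[[ 0.93   0.367 -0.     0.229]
 [ 0.367 -0.93   0.002 -0.581]
 [ 0.    -0.002 -1.     0.221]
 [ 0.     0.     0.     1.   ]]
top 48.046372602405285 0.037652329285440864 [[ 1.200e-02  9.740e-01 -2.260e-01  3.300e-01]
 [-1.000e+00  1.300e-02  1.000e-03  1.070e-01]
 [ 3.000e-03  2.260e-01  9.740e-01  1.112e+00]
 [ 0.000e+00  0.000e+00  0.000e+00  1.000e+00]]
side 55.61687300210152 -0.07211303483297005 [[ 0.983  0.097 -0.155  0.44 ]
 [-0.182  0.588 -0.788 -0.57 ]
 [ 0.014  0.803  0.595  0.625]
 [ 0.     0.     0.     1.   ]]
```

View pics/top0.png

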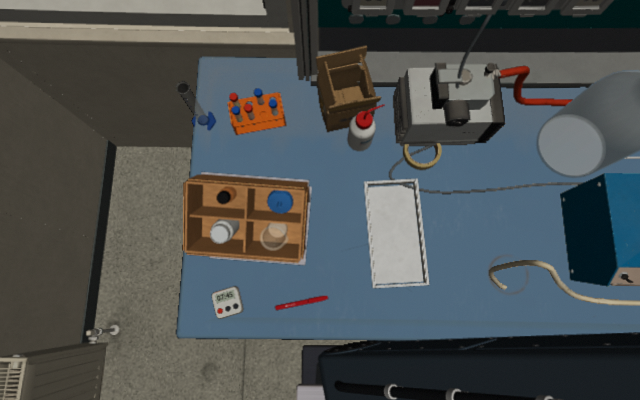

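View pics/side0.png

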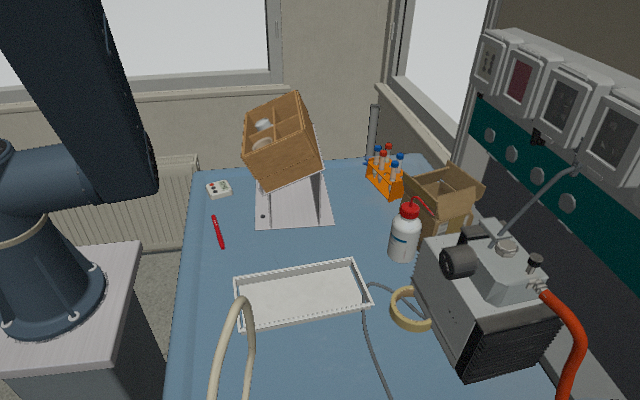

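The top view shows the carton at columns 185–310, rows 175–263. The bottle is at (222,232), in the front-left compartment. The beaker is at (274,235) and the tray spans (365–428, 180–287). Next I'll measure the points.

Run:
```python
from h import *
d=np.load("top0.npz"); P=d["P"]; I=d["I"]
def reg(r0,r1,c0,c1): 
    m=np.zeros(P.shape[:2],bool); m[r0:r1,c0:c1]=1; return m&np.isfinite(P[...,2])
# brown carton
hsv=cv2.cvtColor(I,cv2.COLOR_RGB2HSV)
m=reg(168,272,175,318)&(hsv[...,1]>70)&(hsv[...,0]<22)&(P[...,2]>0.1)
Q=P[m]
# rim plane: RANSAC with known tilt
rng=np.random.default_rng(0); best=None
for _ in range(3000):
    a=Q[rng.choice(len(Q),3,False)]; n=np.cross(a[1]-a[0],a[2]-a[0]); L=np.linalg.norm(n)
    if L<1e-4: continue
    n/=L; n*=np.sign(n[2])
    if abs(n[2]-np.cos(np.radians(24)))>.06 or n[0]>0: continue
    D=Q@n; k=(abs(D-a[0]@n)<.003).sum()
    top=(D>a[0]@n+.006).sum()
    if top<15 and (best is None or k>best[0]): best=(k,n,a[0]@n)
k,n,dd=best; inl=Q[abs(Q@n-dd)<.003]; c=inl.mean(0); n=np.linalg.svd(inl-c)[2][2]; n*=np.sign(n[2])
print("rim",k,"n",n.round(3),"tilt",np.degrees(np.arccos(n[2])),"yaw of tilt",np.degrees(np.arctan2(-n[1],-n[0])))
ex=np.cross([0,1,0],n);ex/=np.linalg.norm(ex);ey=np.cross(n,ex)
uv=np.stack([(inl-c)@ex,(inl-c)@ey],1).astype(np.float32)
r=cv2.minAreaRect(uv); print("rect",r, "centre",c+r[0][0]*ex+r[0][1]*ey)
# bottle
m=reg(215,250,205,240)&(hsv[...,1]<50)&(P[...,2]>.1); B=P[m]; 
print("bottle px",m.sum(),"depth below rim",np.percentile((B-c)@n,[5,50,90,98]))
h=(B-c)@n; T=B[h>np.percentile(h,98)-.004]
print("topmouth",len(T),T.mean(0), np.median(T,0)); print("top minrect",cv2.minEnclosingCircle(np.stack([(T-c)@ex,(T-c)@ey],1).astype(np.float32)))
# tray
m=reg(172,296,358,436)&(hsv[...,1]<60)&(I[...,0]>120)&(P[...,2]<.06)
n2,l,s,_=cv2.connectedComponentsWithStats(m.astype(np.uint8)); l=l==1+np.argmax(s[1:,4])
T=P[l]; print("tray",np.percentile(T[:,2],[5,50,99]),cv2.minAreaRect(T[:,:2].astype(np.float32)))
```

```text
rim 1330 n [-0.403  0.026  0.915] tilt 23.812072570020383 yaw of tilt -3.6637383486847566
rect ((-0.0041139572858810425, -0.0034924447536468506), (0.24316304922103882, 0.15535040199756622), 86.58061218261719) centre [0.48889371 0.25827333 0.23863134]
bottle px 508 depth below rim [-0.07598562 -0.02219216 -0.0173445  -0.01526233]
topmouth 138 [0.46724167 0.31245358 0.20848072] [0.46705895 0.31394661 0.20871111]
top minrect ((-0.037007298320531845, 0.05118178576231003), 0.018753396347165108)
tray [-0.00113122  0.00265617  0.02518659] ((0.5079481601715088, -0.08051872253417969), (0.265865296125412, 0.14178261160850525), 3.8431625366210938)
```

```bash
cat >> h.py <<'E'
n=np.array([-.4055,.0252,.9137]); n/=np.linalg.norm(n)     # carton up (24 deg)
ey=np.array([np.sin(np.radians(3.6)),np.cos(np.radians(3.6)),0]); ey-=n*(n@ey); ey/=np.linalg.norm(ey); ex=np.cross(ey,n)
C=np.array([.4889,.2583,.2386])   # rim centre
def car(x,y,h): return C+ex*x+ey*y+n*h   # h above rim
def pose(Rm,p): T=np.eye(4);T[:3,:3]=Rm;T[:3,3]=p;return T
RG=np.stack([ex,-ey,-n],1)
def rows(Tt,N,T0=None):
    T0=tool(manip.sense()) if T0 is None else T0
    rel=np.linalg.inv(T0)@Tt; w=R.from_matrix(rel[:3,:3]).as_rotvec()/N
    S=sum(R.from_rotvec(w*k).as_matrix() for k in range(N)); d=np.linalg.solve(S,rel[:3,3])
    print(N,"rows", d.round(4).tolist(), np.degrees(w).round(2).tolist())
E
python3 - <<'E'
from h import *
for f in("top0","side0"):
    P=np.load(f+".npz")["P"].reshape(-1,3); P=P[np.isfinite(P).all(1)]
    for y0 in np.arange(-.7,.5,.1):
        print(f,round(y0,1),[ (lambda q: round(float(np.percentile(q,99.5)),2) if len(q)>5 else None)(P[(P[:,1]>=y0)&(P[:,1]<y0+.1)&(P[:,0]>=x0)&(P[:,0]<x0+.1)][:,2]) for x0 in np.arange(.1,.8,.1)])
T=pose(RG,car(-.036,.053,.13)); print(T.round(3))
st=tool(manip.sense())
A=st.copy(); A[:3,3]=[.35,-.35,.42]; a=np.radians(-23); A[:3,:3]=np.diag([1,-1,-1]).astype(float)
rows(A,10)
rows(T,20,A)
E
```

```text
top0 -0.7 [None, 0.01, 0.01, None, None, 0.01, 0.02]
top0 -0.6 [None, 0.01, 0.18, 0.19, 0.19, 0.28, 0.31]
top0 -0.5 [None, 0.01, 0.18, 0.19, 0.19, 0.28, 0.3]
top0 -0.4 [None, 0.01, 0.28, 0.29, 0.01, 0.01, 0.15]
top0 -0.3 [None, 0.01, 0.1, 0.29, 0.01, 0.01, 0.2]
top0 -0.2 [None, 0.72, 0.71, 0.03, 0.02, 0.03, 0.21]
top0 -0.1 [-0.9, 0.65, 0.02, 0.03, 0.02, 0.03, 0.17]
top0 -0.0 [0.41, 0.49, 0.01, 0.0, 0.01, 0.01, 0.17]
top0 0.1 [0.0, 0.3, 0.01, 0.24, 0.27, 0.01, 0.01]
top0 0.2 [-0.89, 0.01, 0.02, 0.23, 0.27, 0.17, 0.12]
top0 0.3 [-0.89, 0.01, 0.02, 0.24, 0.27, 0.18, 0.12]
top0 0.4 [-0.89, 0.01, 0.01, 0.01, None, 0.01, 0.19]
side0 -0.7 [None, None, None, None, None, None, None]
side0 -0.6 [None, None, None, None, None, None, None]
side0 -0.5 [None, None, None, None, None, None, 0.27]
side0 -0.4 [None, None, 0.29, 0.29, 0.0, 0.01, 0.15]
side0 -0.3 [None, 0.01, 0.11, 0.29, 0.01, 0.01, 0.2]
side0 -0.2 [0.4, 0.58, 0.57, 0.03, 0.03, 0.03, 0.21]
side0 -0.1 [0.38, 0.55, 0.03, 0.03, 0.03, 0.03, 0.17]
side0 -0.0 [0.33, 0.42, 0.01, 0.01, 0.01, 0.01, 0.18]
side0 0.1 [0.0, 0.01, 0.02, 0.25, 0.27, 0.01, 0.01]
side0 0.2 [None, 0.01, 0.02, 0.23, 0.27, 0.17, 0.12]
side0 0.3 [None, 0.01, 0.02, 0.24, 0.27, 0.18, 0.12]
side0 0.4 [None, 0.01, 0.01, 0.01, None, 0.01, 0.19]
[[ 0.912 -0.063  0.406  0.407]
 [-0.057 -0.998 -0.025  0.317]
 [ 0.406 -0.    -0.914  0.343]
 [ 0.     0.     0.     1.   ]]
10 rows [0.0166, -0.0202, -0.0199] [-0.01, 0.0, 2.15]
20 rows [0.0011, -0.0334, 0.0041] [-0.04, 1.2, 0.18]
```

Call:
{"fn": "drive_tool", "kwargs": {
  "plan": [
    [0, 0, -0.04, 0, 0, 0, 1],
    [0, 0, -0.04, 0, 0, 0, 1],
    [0, 0, -0.04, 0, 0, 0, 1],
    [0, 0, -0.04, 0, 0, 0, 1],
    [0, 0, -0.04, 0, 0, 0, 1],
    [0.033, -0.04, 0, 0, 0, 4.3, 1],
    [0.033, -0.04, 0, 0, 0, 4.3, 1],
    [0.033, -0.04, 0, 0, 0, 4.3, 1],
    [0.033, -0.04, 0, 0, 0, 4.3, 1],
    [0.033, -0.04, 0, 0, 0, 4.3, 1]
  ]
}}

```text
t: 1.1
tcp_pos: [0.3408, -0.3568, 0.4215]
tool_rot: [1.0, -0.002, -0.0, -0.0]
force: [1.1, -1.0, 0.7]
finger_gap: 1.0
gripper_force: 0.0
```

Run:
```python
from h import *
print(manip.sense()["q"].round(2))
A=pose(np.diag([1,-1,-1.]),[.40,0,.42])
rows(A,10)
rows(pose(RG,car(-.036,.053,.13)),10,A)
```

```text
[-1.04  0.16  1.44  0.    1.54  0.54]
10 rows [0.0058, -0.0357, 0.0002] [-0.0, 0.0, -0.02]
10 rows [-0.0017, -0.0317, 0.0075] [-0.07, 2.4, 0.35]
```

Call:
{"fn": "drive_tool", "kwargs": {
  "plan": [
    [0.006, -0.036, 0, 0, 0, 0, 1],
    [0.006, -0.036, 0, 0, 0, 0, 1],
    [0.006, -0.036, 0, 0, 0, 0, 1],
    [0.006, -0.036, 0, 0, 0, 0, 1],
    [0.006, -0.036, 0, 0, 0, 0, 1],
    [0.006, -0.036, 0, 0, 0, 0, 1],
    [0.006, -0.036, 0, 0, 0, 0, 1],
    [0.006, -0.036, 0, 0, 0, 0, 1],
    [0.006, -0.036, 0, 0, 0, 0, 1],
    [0.006, -0.036, 0, 0, 0, 0, 1]
  ]
}}

```text
t: 2.1
tcp_pos: [0.4001, 0.0026, 0.4216]
tool_rot: [1.0, 0.0, -0.0, -0.0]
force: [0.7, 0.4, -0.4]
finger_gap: 0.999
gripper_force: 0.0
```

Call:
{"fn": "drive_tool", "kwargs": {
  "plan": [
    [-0.002, -0.032, 0.007, 0, 2.4, 0.35, 0.6],
    [-0.002, -0.032, 0.007, 0, 2.4, 0.35, 0.6],
    [-0.002, -0.032, 0.007, 0, 2.4, 0.35, 0.6],
    [-0.002, -0.032, 0.007, 0, 2.4, 0.35, 0.6],
    [-0.002, -0.032, 0.007, 0, 2.4, 0.35, 0.6],
    [-0.002, -0.032, 0.007, 0, 2.4, 0.35, 0.6],
    [-0.002, -0.032, 0.007, 0, 2.4, 0.35, 0.6],
    [-0.002, -0.032, 0.007, 0, 2.4, 0.35, 0.6],
    [-0.002, -0.032, 0.007, 0, 2.4, 0.35, 0.6],
    [-0.002, -0.032, 0.007, 0, 2.4, 0.35, 0.6]
  ]
}}

```text
t: 3.1
tcp_pos: [0.4019, 0.3223, 0.3505]
tool_rot: [0.978, -0.03, 0.208, -0.0]
force: [0.0, 0.1, 0.1]
finger_gap: 0.805
gripper_force: 0.0
```

Run:
```python
from h import *
st=manip.sense(); print(st["q"].round(2),st["finger_gap"],st["tcp_pos"])
s=manip.snapshot("wrist"); save(s,"w1.png"); P=cloud(s,tool(st)@np.array(s["mount"])); np.savez("w1.npz",P=P,I=s["image"])
rows(pose(RG,car(-.036,.053,.13)),2)
```

```text
[ 0.6   0.13  1.75 -0.3   0.94  2.38] 0.8053919163939629 [0.40187703 0.32232277 0.35047195]
2 rows [0.0016, 0.0046, 0.0039] [-0.48, 0.0, 0.01]
```

View pics/w1.png

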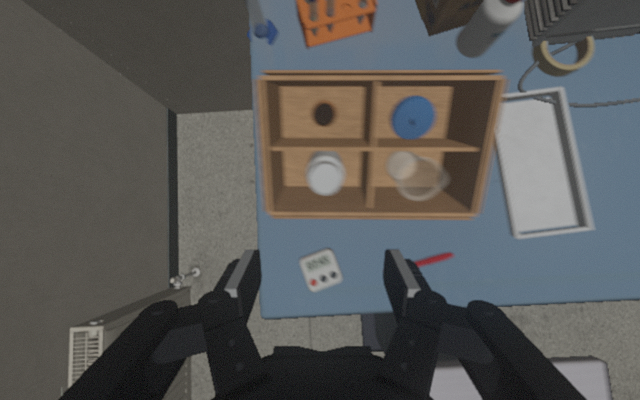

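Carton seen straight down its axis. The bottle is at about (325,173), its compartment spans cols 272–368, rows 150–212, and the beaker is at (418,178). Next I'll measure it in carton coordinates.

Run:
```python
from h import *
d=np.load("w1.npz");P=d["P"];I=d["I"];hsv=cv2.cvtColor(I,cv2.COLOR_RGB2HSV)
L=np.stack([(P-C)@ex,(P-C)@ey,(P-C)@n],-1)
ok=np.isfinite(L[...,0]); reg=np.zeros_like(ok); reg[60:230,245:515]=1; ok&=reg
m=ok&(abs(L[...,2])<.006)&(hsv[...,1]>60); Q=L[m]; print("rim",len(Q),np.median(Q[:,2]),cv2.minAreaRect(Q[:,:2].astype(np.float32)))
reg[:]=0; reg[140:212,298:355]=1
m=ok&reg&(hsv[...,1]<70)&(I[...,0]>90)&(L[...,2]<-.008); B=L[m]; print("bottle",len(B),np.histogram(B[:,2],np.arange(-.12,0,.006)))
for a,b in((-.024,-.012),(-.034,-.024),(-.05,-.034)):
    q=B[(B[:,2]>a)&(B[:,2]<b)]
    if len(q)>4: print(a,b,len(q),q.mean(0),q.min(0),q.max(0),cv2.minEnclosingCircle(q[:,:2].astype(np.float32)))
r,c=np.where(m); print("px",r.min(),r.max(),c.min(),c.max())
print((L[173,295:357,:]*1000).round()[::4].tolist()); print((L[145:205,325,:]*1000).round()[::3].tolist())
```

```text
rim 5781 0.0004894837250260261 ((0.00021066516637802124, 0.0032942965626716614), (0.24102018773555756, 0.1529727578163147), 89.7244644165039)
bottle 1506 (array([  0,   0, 106,  14,  10,  13,  17,  31,  28,  36,  33,  19,  26,
       149, 157,  28, 592, 247,   0]), array([-0.12 , -0.114, -0.108, -0.102, -0.096, -0.09 , -0.084, -0.078,
       -0.072, -0.066, -0.06 , -0.054, -0.048, -0.042, -0.036, -0.03 ,
       -0.024, -0.018, -0.012, -0.006]))
-0.024 -0.012 839 [-0.03420865  0.0550704  -0.01830236] [-0.05213786  0.03709606 -0.02385564] [-0.0160504   0.07259771 -0.01414026] ((-0.03457394242286682, 0.05514085292816162), 0.01872451789677143)
-0.034 -0.024 81 [-0.02066536  0.05479397 -0.03075436] [-0.03522232  0.03501042 -0.03399012] [-0.01460092  0.07453504 -0.02417105] ((-0.033856019377708435, 0.054738231003284454), 0.019866924732923508)
-0.05 -0.034 288 [-0.02111947  0.05639462 -0.03785428] [-0.04750411  0.03240066 -0.04999523] [-0.0110186   0.07851087 -0.03401836] ((-0.0339716412127018, 0.05533052608370781), 0.023283252492547035)
px 151 195 305 346
[[-48.0, 102.0, -104.0], [-48.0, 96.0, -104.0], [-48.0, 90.0, -104.0], [-48.0, 84.0, -103.0], [-32.0, 75.0, -35.0], [-28.0, 69.0, -20.0], [-28.0, 65.0, -19.0], [-28.0, 60.0, -18.0], [-28.0, 55.0, -20.0], [-28.0, 51.0, -19.0], [-28.0, 46.0, -19.0], [-28.0, 42.0, -18.0], [-31.0, 36.0, -33.0], [-48.0, 26.0, -104.0], [-48.0, 20.0, -105.0], [-48.0, 14.0, -104.0]]
[[2.0, 58.0, -29.0], [1.0, 58.0, -14.0], [-11.0, 58.0, -71.0], [-11.0, 58.0, -49.0], [-13.0, 58.0, -36.0], [-16.0, 58.0, -34.0], [-16.0, 58.0, -18.0], [-20.0, 58.0, -18.0], [-23.0, 58.0, -18.0], [-27.0, 58.0, -19.0], [-30.0, 58.0, -18.0], [-34.0, 58.0, -18.0], [-37.0, 58.0, -19.0], [-41.0, 58.0, -19.0], [-44.0, 58.0, -19.0], [-48.0, 58.0, -18.0], [-52.0, 58.0, -19.0], [-68.0, 58.0, -56.0], [-67.0, 58.0, -43.0], [-68.0, 58.0, -33.0]]
```

Run:
```python
from h import *
A=pose(RG,car(-.0342,.0552,.06)); rows(A,5); rows(pose(RG,car(-.0342,.0552,.0)),5,A)
```

```text
5 rows [0.001, 0.0015, 0.0156] [-0.19, 0.0, 0.0]
5 rows [-0.0, -0.0, 0.012] [0.0, -0.0, -0.0]
```

Call:
{"fn": "drive_tool", "kwargs": {
  "plan": [
    [0.001, 0.0015, 0.0156, -0.19, 0, 0, 0.36],
    [0.001, 0.0015, 0.0156, -0.19, 0, 0, 0.36],
    [0.001, 0.0015, 0.0156, -0.19, 0, 0, 0.36],
    [0.001, 0.0015, 0.0156, -0.19, 0, 0, 0.36],
    [0.001, 0.0015, 0.0156, -0.19, 0, 0, 0.36],
    [0, 0, 0.01, 0, 0, 0, 0.36],
    [0, 0, 0.01, 0, 0, 0, 0.36],
    [0, 0, 0.01, 0, 0, 0, 0.36],
    [0, 0, 0.01, 0, 0, 0, 0.36],
    [0, 0, 0, 0, 0, 0, 0.36]
  ]
}}

```text
t: 4.15
tcp_pos: [0.4543, 0.3103, 0.2438]
tool_rot: [0.978, -0.032, 0.207, 0.009]
force: [-0.3, -0.1, 0.5]
finger_gap: 0.678
gripper_force: 0.0
```

Run:
```python
from h import *
st=manip.sense();print(st["finger_gap"],st["q"].round(2)); s=manip.snapshot("wrist"); save(s,"w2.png")
p=st["tcp_pos"]-C; print((p@ex).round(4),(p@ey).round(4),(p@n).round(4))
rows(pose(RG,car(-.0342,.0552,-.054)),7)
P=cloud(s,tool(st)@np.array(s["mount"])); L=np.stack([(P-C)@ex,(P-C)@ey,(P-C)@n],-1)
I=s["image"];hsv=cv2.cvtColor(I,cv2.COLOR_RGB2HSV)
m=(hsv[...,1]<70)&(I[...,0]>90)&(L[...,2]<-.012)&(L[...,2]>-.024)&(abs(L[...,0]+.034)<.03)&(abs(L[...,1]-.055)<.03)
print(m.sum(),cv2.minEnclosingCircle(L[m][:,:2].astype(np.float32)) if m.sum()>5 else "")
```

```text
0.6784159082675877 [ 0.52  0.31  1.84 -0.37  0.68  2.42]
-0.0324 0.0497 0.0201
7 rows [-0.0003, -0.0008, 0.0107] [0.04, 0.01, -0.01]
1962 ((-0.03447381779551506, 0.05502655357122421), 0.018852004781365395)
```

View pics/w2.png

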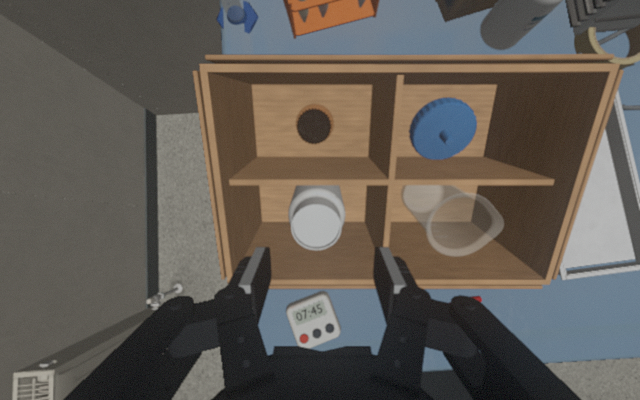

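The bottle is centred at (317,215) between the fingers, with its mouth unchanged. The fingers sit above the rim and the tool is about 5 mm off in y. I'll correct that, then descend.

Call:
{"fn": "drive_tool", "kwargs": {
  "plan": [
    [-0.0018, -0.0055, 0, 0.28, 0, 0, 0.36],
    [0, 0, 0, 0, 0, 0, 0.36],
    [0, 0, 0, 0, 0, 0, 0.36]
  ]
}}

```text
t: 4.5
tcp_pos: [0.4532, 0.3167, 0.2449]
tool_rot: [0.978, -0.031, 0.208, 0.005]
force: [0.5, -0.2, -0.1]
finger_gap: 0.678
gripper_force: 0.0
```

```bash
cat > s.py <<'E'
from h import *
st=manip.sense(); p=st["tcp_pos"]-C; print((p@ex).round(4),(p@ey).round(4),(p@n).round(4)); rows(pose(RG,car(-.0342,.0552,-.054)),7)
E
python3 s.py
```

```text
-0.0334 0.056 0.0217
7 rows [-0.0001, 0.0001, 0.0108] [-0.02, -0.01, -0.01]
```

Call:
{"fn": "drive_tool", "kwargs": {
  "plan": [
    [-0.0008, 0.0008, 0.01, -0.1, 0, 0, 0.36],
    [0, 0, 0.01, 0, 0, 0, 0.36],
    [0, 0, 0.01, 0, 0, 0, 0.36],
    [0, 0, 0.01, 0, 0, 0, 0.36],
    [0, 0, 0.01, 0, 0, 0, 0.36],
    [0, 0, 0.01, 0, 0, 0, 0.36],
    [0, 0, 0.01, 0, 0, 0, 0.36],
    [0, 0, 0.005, 0, 0, 0, 0.36],
    [0, 0, 0, 0, 0, 0, 0.36]
  ]
}}

```text
t: 5.4
tcp_pos: [0.4828, 0.3133, 0.1746]
tool_rot: [0.978, -0.031, 0.207, 0.007]
force: [0.1, -0.8, 0.4]
finger_gap: 0.681
gripper_force: 0.0
```

```bash
python3 s.py
```

```text
-0.0347 0.0545 -0.0547
7 rows [0.0001, -0.0001, -0.0001] [0.01, 0.01, -0.01]
```

Call:
{"fn": "drive_tool", "kwargs": {
  "plan": [
    [0, 0, 0, 0, 0, 0, -0.3],
    [0, 0, 0, 0, 0, 0, -0.3],
    [0, 0, 0, 0, 0, 0, -0.3],
    [0, 0, 0, 0, 0, 0, -0.3],
    [0, 0, 0, 0, 0, 0, -0.3],
    [0, 0, 0, 0, 0, 0, -0.3]
  ],
  "newtons": 30
}}

```text
t: 6.0
tcp_pos: [0.4829, 0.3136, 0.1757]
tool_rot: [0.978, -0.031, 0.208, 0.006]
force: [-0.1, -0.2, -0.2]
finger_gap: 0.542
gripper_force: 30.7
```

Call:
{"fn": "drive_tool", "kwargs": {
  "plan": [
    [0, 0, -0.005, 0, 0, 0, -0.3],
    [0, 0, -0.01, 0, 0, 0, -0.3],
    [0, 0, -0.015, 0, 0, 0, -0.3],
    [0, 0, -0.015, 0, 0, 0, -0.3],
    [0, 0, -0.02, 0, 0, 0, -0.3],
    [0, 0, -0.02, 0, 0, 0, -0.3],
    [0, 0, -0.02, 0, 0, 0, -0.3],
    [0, 0, -0.02, 0, 0, 0, -0.3],
    [0, 0, -0.02, 0, 0, 0, -0.3],
    [0, 0, 0, 0, 0, 0, -0.3]
  ]
}}

```text
t: 7.0
tcp_pos: [0.4242, 0.3184, 0.3115]
tool_rot: [0.977, -0.031, 0.21, 0.004]
force: [0.6, 0.5, 0.4]
finger_gap: 0.538
gripper_force: 30.7
```

Run:
```python
from h import *
st=manip.sense();s=manip.snapshot("side"); save(s,"s2.png"); print(st["finger_gap"],st["gripper_force"],st["q"].round(2))
A=pose(np.diag([1,-1,-1.]),[.42,.10,.36]); rows(A,10)
Y=R.from_euler('z',3.8,degrees=True).as_matrix()
Tp=pose(Y@np.diag([1,-1,-1.]),[.508,-.0805,.18]); rows(Tp,10,A)
```

```text
0.537872001165025 30.749754309654236 [ 0.57  0.19  1.79 -0.33  0.84  2.39]
10 rows [0.0015, 0.0218, -0.0048] [0.06, -2.41, -0.36]
10 rows [0.0083, 0.0183, 0.018] [0.0, 0.0, -0.38]
```

View pics/s2.png

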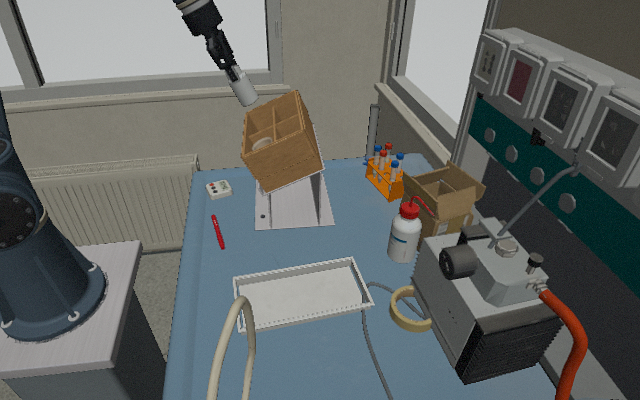

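The bottle is held at (245,92), clear above the carton, and the other contents look undisturbed. Next I'll turn it upright and carry it towards the tray.

Call:
{"fn": "drive_tool", "kwargs": {
  "plan": [
    [0.0015, 0.0218, -0.005, 0.06, -2.4, -0.36, -0.3],
    [0.0015, 0.0218, -0.005, 0.06, -2.4, -0.36, -0.3],
    [0.0015, 0.0218, -0.005, 0.06, -2.4, -0.36, -0.3],
    [0.0015, 0.0218, -0.005, 0.06, -2.4, -0.36, -0.3],
    [0.0015, 0.0218, -0.005, 0.06, -2.4, -0.36, -0.3],
    [0.0015, 0.0218, -0.005, 0.06, -2.4, -0.36, -0.3],
    [0.0015, 0.0218, -0.005, 0.06, -2.4, -0.36, -0.3],
    [0.0015, 0.0218, -0.005, 0.06, -2.4, -0.36, -0.3],
    [0.0015, 0.0218, -0.005, 0.06, -2.4, -0.36, -0.3],
    [0, 0, 0, 0, -2.4, -0.36, -0.3]
  ]
}}

```text
t: 8.05
tcp_pos: [0.4187, 0.1191, 0.355]
tool_rot: [1.0, -0.002, -0.001, 0.002]
force: [0.4, 0.2, 0.2]
finger_gap: 0.537
gripper_force: 30.9
```

Call:
{"fn": "drive_tool", "kwargs": {
  "plan": [
    [0.008, 0.02, 0.012, 0, 0, -0.38, -0.3],
    [0.008, 0.02, 0.015, 0, 0, -0.38, -0.3],
    [0.008, 0.02, 0.018, 0, 0, -0.38, -0.3],
    [0.008, 0.02, 0.018, 0, 0, -0.38, -0.3],
    [0.008, 0.02, 0.018, 0, 0, -0.38, -0.3],
    [0.008, 0.02, 0.018, 0, 0, -0.38, -0.3],
    [0.008, 0.02, 0.018, 0, 0, -0.38, -0.3],
    [0.008, 0.02, 0.018, 0, 0, -0.38, -0.3],
    [0.008, 0.02, 0.01, 0, 0, -0.38, -0.3],
    [0, 0, 0, 0, 0, -0.38, -0.3]
  ]
}}

```text
t: 9.05
tcp_pos: [0.4949, -0.0593, 0.2084]
tool_rot: [1.0, 0.031, -0.002, 0.001]
force: [-0.7, -0.1, 1.0]
finger_gap: 0.541
gripper_force: 31.0
```

Run:
```python
from h import *
st=manip.sense();s=manip.snapshot("side"); save(s,"s3.png"); print(st["finger_gap"],st["gripper_force"],st["tcp_pos"]); print(tool(st).round(3))
Y=R.from_euler('z',3.8,degrees=True).as_matrix()
rows(pose(Y@np.diag([1,-1,-1.]),[.508,-.0805,.10]),10)
# bottle bottom: points near tool axis
P=cloud(s); d=P-st["tcp_pos"]; I=s["image"]; hsv=cv2.cvtColor(I,cv2.COLOR_RGB2HSV)
m=np.isfinite(P[...,0])&(np.hypot(d[...,0],d[...,1])<.04)&(hsv[...,1]<60)&(I[...,0]>100)&(d[...,2]<.05)&(d[...,2]>-.1)
B=P[m]; print(m.sum(),"z",np.percentile(B[:,2],[0,1,3,50,99]))
for a in np.arange(B[:,2].min(),B[:,2].max(),.01):
    q=B[(B[:,2]>=a)&(B[:,2]<a+.01)]; print(a.round(3),len(q),q[:,:2].mean(0).round(4),np.ptp(q[:,:2],axis=0).round(3))
```

```text
0.5411136128256622 30.977248549461365 [ 0.49489835 -0.05928072  0.20843738]
[[ 0.998  0.063 -0.004  0.495]
 [ 0.063 -0.998 -0.003 -0.059]
 [-0.004  0.003 -1.     0.208]
 [ 0.     0.     0.     1.   ]]
10 rows [0.0012, 0.0023, 0.0109] [0.01, 0.02, -0.02]
893 z [0.16122455 0.16288692 0.16429592 0.20363151 0.24874241]
0.161 96 [ 0.4926 -0.0793] [0.043 0.018]
0.171 103 [ 0.4915 -0.0787] [0.042 0.019]
0.181 108 [ 0.4909 -0.0784] [0.043 0.021]
0.191 113 [ 0.4914 -0.0786] [0.043 0.021]
0.201 115 [ 0.4904 -0.078 ] [0.044 0.028]
0.211 96 [ 0.4889 -0.0774] [0.044 0.022]
0.221 114 [ 0.4868 -0.0724] [0.045 0.042]
0.231 51 [ 0.4844 -0.0742] [0.032 0.058]
0.241 96 [ 0.483  -0.0632] [0.032 0.059]
0.251 1 [ 0.4849 -0.0825] [0. 0.]
```

View pics/s3.png

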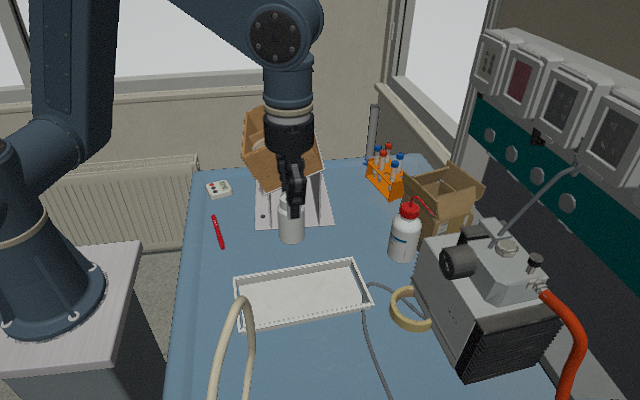

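The bottle hangs upright at (291,220) with its underside near z = 0.16. Next I'll lower it over the tray centre.

Call:
{"fn": "drive_tool", "kwargs": {
  "plan": [
    [0.0013, 0.0024, 0.014, 0, 0, 0, -0.3],
    [0.0013, 0.0024, 0.016, 0, 0, 0, -0.3],
    [0.0013, 0.0024, 0.018, 0, 0, 0, -0.3],
    [0.0013, 0.0024, 0.018, 0, 0, 0, -0.3],
    [0.0013, 0.0024, 0.018, 0, 0, 0, -0.3],
    [0.0013, 0.0024, 0.018, 0, 0, 0, -0.3],
    [0.0013, 0.0024, 0.018, 0, 0, 0, -0.3],
    [0.0013, 0.0024, 0.014, 0, 0, 0, -0.3],
    [0, 0, 0.008, 0, 0, 0, -0.3],
    [0, 0, 0, 0, 0, 0, -0.3]
  ]
}}

```text
t: 10.1
tcp_pos: [0.5054, -0.0752, 0.0683]
tool_rot: [0.999, 0.033, -0.001, 0.001]
force: [-0.3, -0.3, -0.5]
finger_gap: 0.541
gripper_force: 31.0
```

Call:
{"fn": "drive_tool", "kwargs": {
  "plan": [
    [0, 0, 0.004, 0, 0, 0, -0.3],
    [0, 0, 0.004, 0, 0, 0, -0.3],
    [0, 0, 0.003, 0, 0, 0, -0.3],
    [0, 0, 0.002, 0, 0, 0, -0.3],
    [0, 0, 0, 0, 0, 0, -0.3]
  ]
}}

```text
t: 10.6
tcp_pos: [0.5062, -0.0761, 0.0559]
tool_rot: [0.999, 0.033, -0.0, 0.002]
force: [-0.2, 0.9, -0.5]
finger_gap: 0.541
gripper_force: 31.0
```

Call:
{"fn": "drive_tool", "kwargs": {
  "plan": [
    [0, 0, 0.001, 0, 0, 0, -0.3],
    [0, 0, 0.001, 0, 0, 0, -0.3],
    [0, 0, 0, 0, 0, 0, -0.3]
  ]
}}

```text
t: 10.9
tcp_pos: [0.5063, -0.0761, 0.0539]
tool_rot: [0.999, 0.033, -0.0, 0.002]
force: [0.3, 0.5, 0.4]
finger_gap: 0.542
gripper_force: 31.0
```

Call:
{"fn": "drive_tool", "kwargs": {
  "plan": [
    [0, 0, 0.001, 0, 0, 0, -0.3],
    [0, 0, 0, 0, 0, 0, -0.3],
    [0, 0, 0, 0, 0, 0, -0.3]
  ]
}}

```text
t: 11.2
tcp_pos: [0.5064, -0.0762, 0.053]
tool_rot: [0.999, 0.033, -0.0, 0.002]
force: [0.4, 0.3, -0.5]
finger_gap: 0.543
gripper_force: 31.1
```

Call:
{"fn": "drive_tool", "kwargs": {
  "plan": [
    [0, 0, 0.001, 0, 0, 0, -0.3],
    [0, 0, 0, 0, 0, 0, -0.3],
    [0, 0, 0, 0, 0, 0, -0.3]
  ]
}}

```text
t: 11.5
tcp_pos: [0.5066, -0.0762, 0.0528]
tool_rot: [0.999, 0.033, 0.0, 0.002]
force: [-0.0, 0.1, 7.2]
finger_gap: 0.539
gripper_force: 31.5
```

Contact is at 7 N, at the expected height. Next I'll release and retreat straight up.

Call:
{"fn": "drive_tool", "kwargs": {
  "plan": [
    [0, 0, -0.0005, 0, 0, 0, -0.3],
    [0, 0, 0, 0, 0, 0, 0.2],
    [0, 0, 0, 0, 0, 0, 0.3],
    [0, 0, 0, 0, 0, 0, 0.4],
    [0, 0, 0, 0, 0, 0, 0.5],
    [0, 0, 0, 0, 0, 0, 0.5],
    [0, 0, 0, 0, 0, 0, 0.5]
  ]
}}

```text
t: 12.2
tcp_pos: [0.5063, -0.0761, 0.0524]
tool_rot: [0.999, 0.033, -0.0, 0.002]
force: [-0.7, 0.3, 0.9]
finger_gap: 0.75
gripper_force: 0.0
```

Call:
{"fn": "drive_tool", "kwargs": {
  "plan": [
    [0, 0, -0.005, 0, 0, 0, 0.5],
    [0, 0, -0.015, 0, 0, 0, 0.5],
    [0, 0, -0.02, 0, 0, 0, 0.5],
    [0, 0, -0.03, 0, 0, 0, 0.5],
    [0, 0, -0.03, 0, 0, 0, 0.5],
    [0, 0, -0.03, 0, 0, 0, 0.5],
    [0, 0, -0.02, 0, 0, 0, 0.5],
    [0, 0, 0, 0, 0, 0, 0.5],
    [0, 0, 0, 0, 0, 0, 0.5]
  ]
}}

```text
t: 13.1
tcp_pos: [0.5061, -0.0755, 0.2026]
tool_rot: [0.999, 0.033, -0.0, 0.002]
force: [-0.0, 0.1, -0.1]
finger_gap: 0.748
gripper_force: 0.0
```

Run:
```python
from h import *
st=manip.sense();print(st["t"],st["tcp_pos"],st["force"])
s=manip.snapshot("side"); save(s,"s4.png"); P=cloud(s)
m=(abs(P[...,0]-.507)<.05)&(abs(P[...,1]+.08)<.05)&(P[...,2]>.03)&(P[...,2]<.12)
B=P[m]; print(m.sum(),np.percentile(B[:,2],[1,99]),B.mean(0))
```

```text
13.1 [ 0.50612951 -0.07553173  0.20257777] [-0.01272101  0.11393554 -0.1136997 ]
783 [0.03108743 0.09256327] [ 0.50354791 -0.0885262   0.0697228 ]
```

View pics/s4.png

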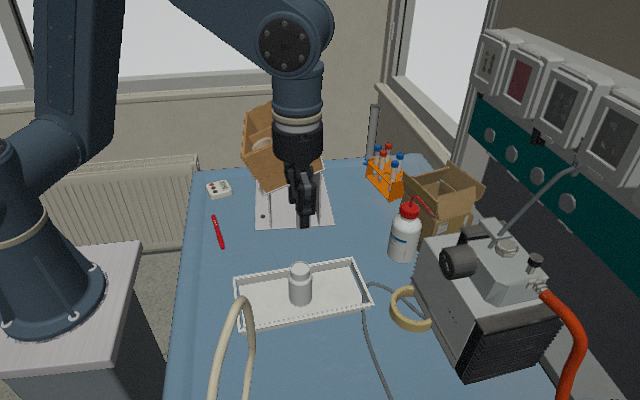

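The bottle stands upright in the tray at (300,285), with its top at about 0.09 m. The gripper is well clear of it.

```bash
python3 -c "
from station import manip
print(manip.sign_off())"
```

```text
the job is handed in; nothing more can be done
None
```

The bottle is standing upright near the centre of the white tray, set down under light contact (about 7 N) and released. The job was handed in at about 13 s. The other carton items looked undisturbed when the bottle came out; I didn't check them again afterwards.

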